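# Seat the covered press plate on the bun mould and lift off its cover

## Task

The press plate of the bun mould (the inner lid) lies on the wooden rest with its steel cover (the outer lid) nested over it: carry both together by the black handle post to the mould base and lower them, without dropping them, over the two locating pins until the plate is flush on the base with the cover still nested. Then take the cover alone by its square collar and lift it until all of it is above the top of the post, leaving the plate flush on its pins and the other things on the table where they are. Finish while holding the cover still and level up there.

Things in the scene. Friction and masses are not known exactly. Their poses are not given: they have to be found in the camera images.
- mould_base: Fixed dark steel bun-mould base 250 x 160 x 45 mm (x, y, z), six shallow bun cups on its flat top, a wire handle at each end. Origin: centre of its underside, on the table. Two upright brass locating pins on its top at x = +92 and -92 mm, y = 0: 9 mm diameter, 20 mm tall, straight for 12 mm, then coned to 4 mm at the tip.
- base_top (a point): Centre of the base's flat top face, midway between the feet of the pins, 45 mm above the table, axes as the base.
- rest: Fixed wooden rest 220 x 150 mm on which the lid set starts; its two cross rails carry the press plate's underside 35 mm above the table. Origin: centre of its underside. Base and rest may change sides.
- press_plate: Inner lid, loose: dark coated aluminium plate 210 x 130 x 6 mm, 0.28 to 0.46 kg. Origin: centre of its underside; x along the long side, z up. Two 13 mm through holes at x = +92 and -92 mm, y = 0, in the ends that stick out of the cover; either way round fits the pins. On top a raised boss 138 x 106 mm, to z = 12 mm, and a central square handle post (see its top).
- cover: Outer lid, loose: shallow steel cover 150 x 118 mm, 0.16 to 0.26 kg, lying nested on the plate around its boss with 3 mm play. Origin: centre of its lower rim (6 mm above the plate's underside when nested); x along the long side, z up. Flat top at z = 14 mm, with a central square collar (see its top). Lifting the collar lifts the cover alone.
- post_top (a point): Centre of the top of the plate's black handle post, 82 mm above the plate's underside. The post is 22 x 22 mm, sides along the plate's x and y; it passes up through the cover's collar with 5 mm play all round and stands 36 mm above it. Lifting the post lifts both lids.
- collar_top (a point): Centre of the top of the cover's collar, 40 mm above the cover's rim. The collar is a square steel tube 26 mm tall, 42 x 42 mm outside, 32 x 32 mm inside, sides along the cover's x and y, rising from the cover's flat top.
- sauce_cup: Bystander: small white ceramic cup, 60 mm wide, 50 mm tall, between base and rest.
- spatula: Bystander: spatula, 200 mm long, lying flat, between base and rest, nearer the robot; origin near its middle.
- filling_bowl: Bystander: empty blue ceramic bowl, 100 mm wide, 45 mm tall, at the right, farther out than the jar.
- bean_jar: Bystander: closed jar, 70 mm wide, 100 mm tall, at the right.
- oil_brush: Bystander: oil brush, 180 mm long, lying flat, at the left.
Mind the look-alikes: they are no part of the job. What is shaped like the press_plate but red is not meant.

How it is judged:
On the way, in this order (a step that is already met when the one before it is completed fails the run):
1. the plate lies flush on the base over both pins, with the cover still nested on it (z of press_plate in the frame of base_top between -0.003 and 0.003 m and horizontal distance between press_plate and base_top below 0.005 m and angle between the x axis of press_plate and the x axis of mould_base, either way round below 0.06 rad and angle between press_plate's own z axis and vertical below 0.025 rad and z of cover in the frame of press_plate below 0.01 m), for 0.2 s.
2. the cover is lifted off the plate, held in the fingers, while the plate stays flush on its pins (z of press_plate in the frame of base_top between -0.003 and 0.003 m and horizontal distance between press_plate and base_top below 0.005 m and angle between the x axis of press_plate and the x axis of mould_base, either way round below 0.06 rad and angle between press_plate's own z axis and vertical below 0.025 rad and z of cover in the frame of press_plate above 0.03 m and contact force between the fingers and cover above 0.5 N), for 0.1 s.
At the end, for the whole second after the job is handed in: Cover held still (under 0.03 m/s) in the fingers, level within 0.15 rad, rim over 82 mm above the plate's underside, touching neither plate nor base. Plate flush on its pins (3 mm height, 5 mm sideways, 0.06 rad yaw, 0.025 rad tilt), not touched by the fingers (z of press_plate in the frame of base_top between -0.003 and 0.003 m and horizontal distance between press_plate and base_top below 0.005 m and angle between the x axis of press_plate and the x axis of mould_base, either way round below 0.06 rad and angle between press_plate's own z axis and vertical below 0.025 rad and z of cover in the frame of press_plate above 0.082 m and angle between cover's own z axis and vertical below 0.15 rad and linear speed of cover below 0.03 m/s and linear speed of press_plate below 0.02 m/s and contact force between the fingers and cover above 1 N and contact force between each of cover, the fingers and press_plate below 0.05 N and contact force between cover and mould_base below 0.05 N); the arm keeps its last pose, push and grip.
It fails at once if the cover is separated from the plate before the plate lies on its pins, or the plate is disturbed after that (z of cover in the frame of press_plate above 0.016 m and not (z of press_plate in the frame of base_top between -0.003 and 0.003 m and horizontal distance between press_plate and base_top below 0.005 m and angle between the x axis of press_plate and the x axis of mould_base, either way round below 0.06 rad and angle between press_plate's own z axis and vertical below 0.025 rad)).
It fails at once if the plate is dropped: falling faster than 0.35 m/s out of the fingers (linear speed of press_plate above 0.35 m/s and contact force between the fingers and press_plate below 0.05 N).
It fails at once if a bystander is moved by more than 30 mm (distance of any of sauce_cup, spatula, filling_bowl, bean_jar, oil_brush from where it was at the start of the episode above 0.03 m).
It also fails if it takes over 54 s, if anything falls off the work surface, if the arm or the gripper's body presses on something with over 40 N, if the wrist force passes 120 N, or if a joint passes its speed limit or range.

## Robot

A 7-joint arm with a two-finger parallel gripper is mounted at the origin on the work surface. World frame = base frame: x ahead of the robot, y to its left, z up, the work surface at z = 0. Lengths are in m, angles in rad, forces in N, time in s.
With the tool pointing down it reaches from about 0.4 to 0.875 m from the base axis. Payload 19.3 kg.
Tool frame: the origin (TCP) lies midway between the tips of the shut fingers; the grasp point (between the pads) lies 19 mm behind it; z points along the fingers, y is the line along which they close (so a half turn about z gives the same grasp; the last joint's range is limited). The gripper opens to 85 mm and grips with 20 to 120 N. Pads are 22 mm wide; open, the fingers measure 114 mm over their backs; the gripper's body (76 mm by 85 mm) begins 54 mm behind the grasp point. The pads swing forward as they close: fully open they stand 13 mm farther back than shut.
Start: joints at [-1.243, 0.521, -0.036, 1.599, 0.021, 1.021, -0.113], TCP at [0.242, 0.576, 0.231] pointing down, gripper open.
Joint ranges: [-2.91, 2.91], [-0.3, 2.13], [-1.5, 1.42], [0.17, 2.43], [-1.26, 4.41], [0.16, 1.93], [-2.52, 2.52]. Speed limits (rad/s): [1.89, 1.89, 2.39, 2.39, 3.01, 3.01, 3.01].

## Interface

Orientations are given as [roll, pitch, yaw] about the fixed x, y, z axes, in that order (R = Rz(yaw) Ry(pitch) Rx(roll)).
In Python, from workcell import * gives the robot as it stands. The module is installed in compiled form; this text tells all that it offers.
- The arm moves only by the tool play_rows, never from a script. Its argument "deltas" is a list of rows, each a list of 7 numbers: the shift along the tool's x, y, z in units of 500 mm (1.0 is 500 mm), then the turn, a rotation vector about the tool's x, y, z in units of 120 degrees (1.0 is 120 degrees), then the closure, from 0 (fully open) to 1 (shut). A call has 1 to 10 rows; each row is the pose to reach, as a shift and turn from the pose commanded when the call began, along the tool's axes at that moment; what a row does not reach only later rows make up. A row lasts 1/10 s, in which the tool goes at most 50 mm and 8.59 degrees, less where a joint would pass 70% of its speed; a pose out of reach is approached as far as the arm can. A call with a number of a shift or a turn outside -1 to 1 is refused whole. A call with a gripper value outside its range is refused whole. The fingers move at their own pace and stop on an object; "newtons" is the grip in N (left out, the last holds). Time passes only in rows, so rows that repeat a pose let the fingers close. It gives the time, the measured TCP pose, the force, the opening and the grip force at its end, in the units of the state.
- observe(): the state, without advancing time (a new reading comes with each control period).
- grab_frame(name): name is "side" or "top"; returns the picture (420x560x3 uint8, red, green, blue); there is no depth.
- get_calibration(name): a dict with "fovy" (degrees; the focal length in pixels is half the picture's height over the tangent of half this angle, whatever the lens; pixels are square), "cx", "cy" (the principal point, pixels), "k1" (the pictures are not rectified: a ray, as slopes to the right and down, at radius r is drawn at 1 + k1 r^2 times it, then the intrinsics apply), "xyz" and "rotation" of the camera in the world. Camera axes: x right, y down, z forward; pixel columns grow to the right and rows downward; lengths in m; the calibration is good to about 2 mm. A picture is of the moment at which its call begins. get_calibration takes no time and is no camera call.
- job_done(): hands the job in; it is judged then, once.
The state is a dict: "clock": time; "qpos": joint angles; "qd": joint speeds; "joint_efforts": joint torques, N m; "position": TCP position; "tool_rot": TCP orientation; "force": force on the tool from outside, world axes, zero at the start; "moment": the same for the moment, N m; "grip_width": finger opening in m; "finger_force": force on a finger pad.
Only numpy, scipy, OpenCV 4.12 (cv2) and the standard library are available. Lean on these libraries where they do the work, as an engineer would, in place of code of your own. Each camera call takes 0.05 s, during which the arm holds its last target. There are 200 camera calls.

## Working session

There is one attempt and no reset: what is moved stays moved. The work goes in short steps, Python scripts to look and compute and a tool call to move; the robot and the scene stay as the last step left them, time stands still between calls to the robot, and variables do not carry over. Pictures are saved under pics/ and viewed, at most 10 in all, crops included, and the job is handed in when it is done.

Besides the shell and the picture viewer there is one more tool, called after "Request:" by a JSON object that holds its "op" and its "data", one argument or row to a line. play_rows: Moves the arm, as the interface text tells. Its arguments: {"type":"object","properties":{"deltas":{"type":"array"},"newtons":{"type":"number"}},"required":["deltas"]}

```bash
mkdir -p pics
cat > h.py <<'E'
from workcell import *
import numpy as np, cv2
from scipy.spatial.transform import Rotation as R
def cam(n):
    c=get_calibration(n); f=210/np.tan(np.radians(c['fovy'])/2)
    K=np.array([[f,0,c['cx']],[0,f,c['cy']],[0,0,1]]); Rm=np.array(c['rotation'],float)
    if Rm.shape!=(3,3): Rm=R.from_euler('xyz',Rm.ravel()).as_matrix()
    return K,np.array([c['k1'],0,0,0,0.]),Rm,np.array(c['xyz'])
def ray(n,px):
    K,d,Rm,o=cam(n)
    u=cv2.undistortPoints(np.array(px,float).reshape(-1,1,2),K,d).reshape(-1,2)
    return o,np.c_[u,np.ones(len(u))]@Rm.T
def onz(n,px,z):
    o,v=ray(n,px); return o+v*((z-o[2])/v[:,2])[:,None]
def proj(n,P):
    K,d,Rm,o=cam(n); p=(np.array(P,float).reshape(-1,3)-o)@Rm
    return cv2.projectPoints(p,np.zeros(3),np.zeros(3),K,d)[0].reshape(-1,2)
def tri(p,q):
    a,u=ray('top',p);b,v=ray('side',q);u=u[0]/np.linalg.norm(u[0]);v=v[0]/np.linalg.norm(v[0])
    t=np.linalg.lstsq(np.c_[u,-v],b-a,rcond=None)[0]
    return (a+t[0]*u+b+t[1]*v)/2,np.linalg.norm(a+t[0]*u-b-t[1]*v)
def save(im,fn): cv2.imwrite(fn,im[:,:,::-1])
E
python3 - <<'E'
from h import *
for n in('top','side'):
    im=grab_frame(n); np.save(n+'0.npy',im); save(im,f'pics/{n}0.png'); print(get_calibration(n))
print(observe())
E
```

```text
{'fovy': 44.150269075641866, 'cx': 277.86731370029014, 'cy': 211.6753759608118, 'k1': 0.04033440780711544, 'xyz': array([ 0.25754911, -0.0093588 ,  1.78101011]), 'rotation': array([-3.05207868,  0.01223089, -1.56450943])}
{'fovy': 56.410913180513134, 'cx': 280.5471738024358, 'cy': 208.63188826395657, 'k1': 0.0022126033735875507, 'xyz': array([ 0.32030223, -1.03871578,  0.75131757]), 'rotation': array([-2.13791467e+00, -2.07407410e-03, -6.02985572e-02])}
{'clock': 0.1, 'qpos': array([-1.24319665,  0.52197558, -0.03632296,  1.5998824 ,  0.02120683,
        1.02106765, -0.11276481]), 'qd': array([-0.00101188, -0.00013621,  0.00053143, -0.00248557,  0.000162  ,
       -0.00047312,  0.00033276]), 'joint_efforts': array([ 1.93321328e-03, -9.28498507e+01,  1.98380649e+00, -3.70529222e+01,
        1.82239129e-02,  5.27919809e-03,  5.87448221e-05]), 'position': array([0.24205089, 0.5759462 , 0.2307947 ]), 'tool_rot': array([-3.14064746e+00,  7.08823555e-05,  2.74381567e+00]), 'force': array([ 0.50962876, -0.14644365,  0.56545375]), 'moment': array([ 0.03077097,  0.00216776, -0.02097233]), 'finger_force': 0.0, 'grip_width': 0.08518846493570506}
```

View pics/top0.png

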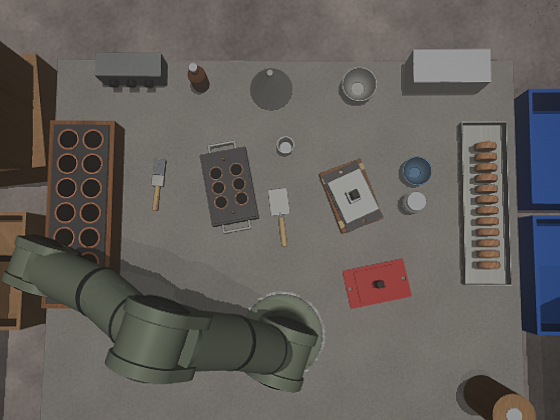

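View pics/side0.png

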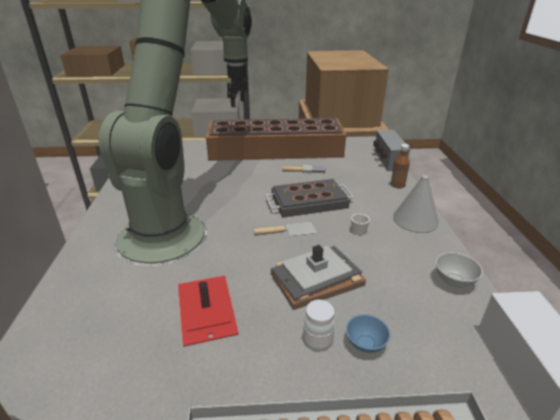

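The top view shows the base at about (230,187), the lid set on the rest at (351,195) and the red look-alike at (377,283). In the side view the post is at about (317,252) and the base at (311,196). I'll zoom in on both.

Run:
```python
from h import *
t=np.load('top0.npy');s=np.load('side0.npy')
z=lambda im,x,y,w,h,k:cv2.resize(im[y:y+h,x:x+w],None,fx=k,fy=k,interpolation=cv2.INTER_CUBIC)
a=z(t,195,135,75,105,5);b=z(t,310,150,80,90,5)
c=np.zeros((525,785,3),np.uint8);c[:525,:375]=a;c[:450,380:780]=b
save(cv2.convertScaleAbs(c,alpha=1.5),'pics/tz.png')
a=z(s,260,170,100,50,7);b=z(s,265,235,105,70,5)
c=np.zeros((710,700,3),np.uint8);c=np.zeros((600,700,3),np.uint8);c[:350]=a;b=z(s,265,235,105,70,3.5);c[352:352+b.shape[0],:b.shape[1]]=b
save(cv2.convertScaleAbs(c,alpha=1.5),'pics/sz.png')
```

```text
(no output)
```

View pics/tz.png

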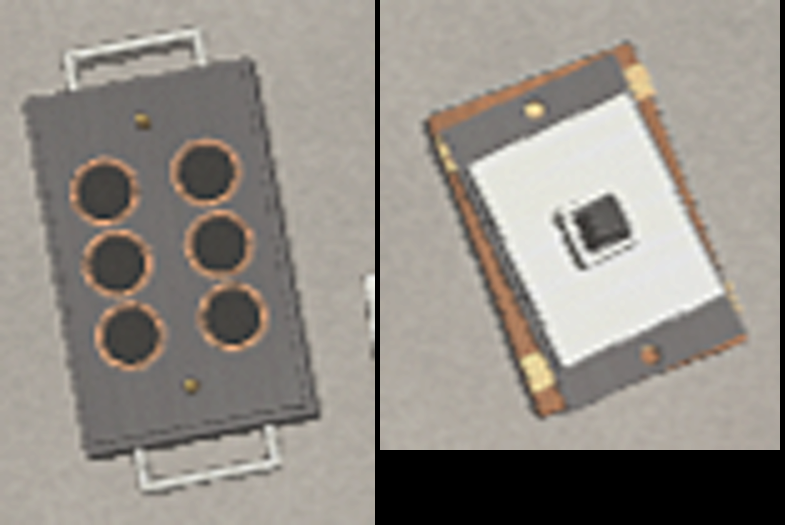

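View pics/sz.png

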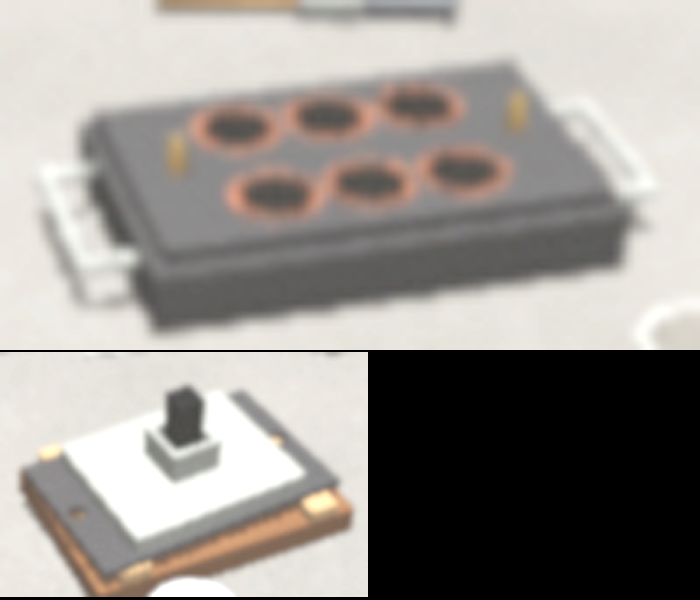

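The zooms show the pins in the top view at about (223,159) and (233,212). The holes are at (341,172) and (364,221), the post top at about (354,194), and the white cover is clear. Next I'll measure these by masks.

```bash
cat > m.py <<'E'
from h import *
def cen(im,x,y,r,w,ry=None):
    # weighted centroid of weight image w(im) in window
    ry=ry or r; x0,y0=int(x-r),int(y-ry); p=im[y0:y0+2*ry+1,x0:x0+2*r+1].astype(float)
    W=np.clip(w(p),0,None); g=np.mgrid[0:W.shape[0],0:W.shape[1]]
    return np.array([(W*g[1]).sum(),(W*g[0]).sum()])/W.sum()+[x0,y0]
E
python3 - <<'E'
from m import *
t=np.load('top0.npy');s=np.load('side0.npy')
col=lambda th:(lambda p:p[...,0]-p[...,2]-th)
P=[cen(t,223,159,3,col(12)),cen(t,233,212,3,col(12))]
Q=[cen(s,285,192,3,col(15),5),cen(s,333.5,186,3,col(15),5)]
print(P,Q)
A=onz('top',P,.055);print('pins top',A,np.linalg.norm(A[0]-A[1]),A.mean(0),np.degrees(np.arctan2(*(A[0]-A[1])[1::-1])))
for p in P:
    for q in Q: print('tri',*tri(p,q))
# cups: dark blobs in each view
for n,im,(x0,y0,x1,y1),th in(('top',t,(200,155,255,215),45),('side',s,(280,175,340,207),45)):
    g=im[y0:y1,x0:x1].max(2); b=(g<th).astype(np.uint8); N,l,st,c=cv2.connectedComponentsWithStats(b)
    k=[i for i in range(1,N) if 15<st[i,4]<200]; C=c[k]+[x0,y0]; W=onz(n,C,.042)
    print(n,[st[i,4] for i in k],W.round(4).tolist(),W.mean(0))
# cover
b=((t.min(2)>150)).astype(np.uint8);b[:155]=0;b[236:]=0;b[:,:318]=0;b[:,392:]=0
c=max(cv2.findContours(b,0,2)[0],key=cv2.contourArea);
r=cv2.boxPoints(cv2.minAreaRect(c)); W=onz('top',r,.055);print('cover',W.round(4).tolist(),W.mean(0),[np.linalg.norm(W[i]-W[i-1]) for i in range(4)])
d=W[1]-W[0] if np.linalg.norm(W[1]-W[0])>.13 else W[2]-W[1];print(np.degrees(np.arctan2(d[1],d[0])))
H=[cen(t,341,172,3,col(12)),cen(t,364,221,3,col(12))];A=onz('top',H,.038)
print('holes',H,A,np.linalg.norm(A[0]-A[1]),A.mean(0),np.degrees(np.arctan2(*(A[0]-A[1])[1::-1])))
print(t[186:204,344:364].max(2)); print(s[244:272,306:330].max(2))
E
```

```text
[array([222.9625 , 158.45625]), array([232.70394737, 211.51973684])] [array([285.79694323, 190.38864629]), array([333.44649446, 185.46494465])]
pins top [[0.59195316 0.19942582 0.055     ]
 [0.41207928 0.16401721 0.055     ]] 0.1833258935846267 [0.50201622 0.18172152 0.055     ] 11.136422947455682
tri [0.50116302 0.19334841 0.06191057] 0.17575293091181413
tri [0.59108738 0.1995623  0.05459002] 0.001868309903665185
tri [0.41229353 0.1634897  0.06012872] 0.001341975734884969
tri [0.49260986 0.14673662 0.08655203] 0.16865775004978517
top [np.int32(34), np.int32(36), np.int32(39), np.int32(40), np.int32(36), np.int32(30)] [[0.5555, 0.1566, 0.042], [0.5423, 0.2245, 0.042], [0.5075, 0.1475, 0.042], [0.495, 0.2145, 0.042], [0.4586, 0.1374, 0.042], [0.4421, 0.2053, 0.042]] [0.5001682  0.18098498 0.042     ]Traceback (most recent call last):
  File "<stdin>", line 13, in <module>
  File "h.py", line 14, in onz
    o,v=ray(n,px); return o+v*((z-o[2])/v[:,2])[:,None]
        ~~~^^^^^^
  File "h.py", line 11, in ray
    u=cv2.undistortPoints(np.array(px,float).reshape(-1,1,2),K,d).reshape(-1,2)
      ~~~~~~~~~~~~~~~~~~~^^^^^^^^^^^^^^^^^^^^^^^^^^^^^^^^^^^^^^^^
cv2.error: OpenCV(4.12.0) /io/opencv/modules/calib3d/src/undistort.dispatch.cpp:347: error: (-215:Assertion failed) CV_IS_MAT(_src) && CV_IS_MAT(_dst) && (_src->rows == 1 || _src->cols == 1) && (_dst->rows == 1 || _dst->cols == 1) && _src->cols + _src->rows - 1 == _dst->rows + _dst->cols - 1 && (CV_MAT_TYPE(_src->type) == CV_32FC2 || CV_MAT_TYPE(_src->type) == CV_64FC2) && (CV_MAT_TYPE(_dst->type) == CV_32FC2 || CV_MAT_TYPE(_dst->type) == CV_64FC2) in function 'cvUndistortPointsInternal'
```

Run:
```python
from m import *
t=np.load('top0.npy');s=np.load('side0.npy')
col=lambda th:(lambda p:p[...,0]-p[...,2]-th)
b=((t.min(2)>140)).astype(np.uint8);b[:155]=0;b[236:]=0;b[:,:318]=0;b[:,392:]=0
c=max(cv2.findContours(b,0,2)[0],key=cv2.contourArea);
r=cv2.boxPoints(cv2.minAreaRect(c)); W=onz('top',r,.055);print('cover',W.round(4).tolist(),W.mean(0),[np.linalg.norm(W[i]-W[i-1]) for i in range(4)])
d=W[1]-W[0] if np.linalg.norm(W[1]-W[0])>.13 else W[2]-W[1];print(np.degrees(np.arctan2(d[1],d[0])))
H=[cen(t,341,172,3,col(12)),cen(t,364,221,3,col(12))];A=onz('top',H,.037)
print('holes',H,A,np.linalg.norm(A[0]-A[1]),A.mean(0),np.degrees(np.arctan2(*(A[0]-A[1])[1::-1])))
print(t[186:204,344:364].max(2)); print(s[244:272,306:330].max(2))
```

```text
cover [[0.5106, -0.1547, 0.055], [0.5604, -0.2579, 0.055], [0.4253, -0.32, 0.055], [0.376, -0.2176, 0.055]] [ 0.4680697  -0.23753646  0.055     ] [np.float64(0.14857399397025495), np.float64(0.11456715223780897), np.float64(0.1487405826967481), np.float64(0.11369367465301823)]
-155.29509316048546
holes [array([340.46321526, 171.55858311]), array([363.46195652, 220.63315217])] [[ 0.55190444 -0.19887116  0.037     ]
 [ 0.38517766 -0.27536519  0.037     ]] 0.18343706817001423 [ 0.46854105 -0.23711818  0.037     ] 24.64559628339974
[[153 152 152 153 152 153 152 153 152 153 153 153 153 152 152 153 152 152
  152 152]
 [152 152 153 152 152 153 153 152 153 153 153 155 156 154 153 152 152 152
  152 152]
 [152 152 152 153 153 153 153 153 153 158 164 136 140 160 155 153 151 152
  152 153]
 [153 153 153 153 155 153 152 158 164 139  93  59  67 135 160 154 152 152
  152 152]
 [153 155 154 155 134 144 165 138  94  68  63  57  50  90 142 157 153 154
  152 152]
 [157 139 145 159 160 136  99  77  66  60  61  61  57  61 133 161 153 152
  153 152]
 [140 109 141 148 102  77  61  58  65  63  63  62  62  5
[... 3093 characters left out ...]
50 121  98  90  88  93 104 122 130 127 120 112 106 103 102 102 103
  102 103 110 138 166 177]
 [175 166 146 118  97  90  90  93 100 106 108 105 104 102 103 103 102 102
  102 104 113 140 168 177]
 [177 175 165 144 117  97  91  91  95 101 103 103 103 103 104 104 104 104
  107 115 128 152 172 178]
 [177 177 175 165 143 114  94  91  95 102 105 104 103 103 105 108 114 119
  129 142 154 167 176 179]
 [177 177 178 176 164 139 110  95  97 102 104 104 106 109 118 130 140 149
  158 165 171 175 179 179]
 [177 177 178 178 176 162 137 111 100 104 108 115 122 131 145 159 166 170
  173 176 177 178 178 179]
 [178 178 178 178 179 175 162 138 120 119 129 141 152 160 167 173 176 178
  178 178 177 177 178 179]]
```

```bash
cat > d.py <<'E'
from h import *
import sys
# usage: d.py x y z yawdeg  -> shift & turn for a tool-down target
x,y,z,w=map(float,sys.argv[1:5]); o=observe(); Rm=R.from_euler('xyz',o['tool_rot'])
T=R.from_euler('xyz',[np.pi,0,np.radians(w)])
print(np.round(Rm.inv().apply(np.array([x,y,z])-o['position'])/.5,4),np.round((Rm.inv()*T).as_rotvec()/np.radians(120),4),o['clock'],o['position'].round(4),np.degrees(o['tool_rot']).round(2),o['grip_width'].round(4))
E
python3 d.py .5 .2 .3 114.65
python3 - <<'E'
from h import *
print(proj('top',[.4685,-.2371,.117]),proj('side',[.4685,-.2371,.117]),proj('side',[.4685,-.2371,.081]))
E
```

```text
[[355.12433    193.03179667]] [[318.1648421  247.10606304]] [[317.43952019 257.79672198]]Traceback (most recent call last):
  File "d.py", line 6, in <module>
    print(np.round(Rm.inv().apply(np.array([x,y,z])-o['position'])/.5,4),np.round((Rm.inv()*T).as_rotvec()/np.radians(120),4),o['clock'],o['position'].round(4),np.degrees(o['tool_rot']).round(2),o['grip_width'].round(4))
                                                                                                                                                                                                   ^^^^^^^^^^^^^^^^^^^^^
AttributeError: 'float' object has no attribute 'round'
```

```bash
sed -i "s/o\['grip_width'\].round(4)/round(o['grip_width'],4),np.round(o['force'],1),round(o['finger_force'],1)/" d.py; python3 d.py .5 .2 .3 114.65
```

```text
[-0.7669 -0.4935 -0.1379] [-4.000e-04  2.000e-04  3.547e-01] 0.1 [0.2421 0.5759 0.2308] [-179.95    0.    157.21] 0.0852 [ 0.5 -0.1  0.6] 0.0
```

Request:
{"op": "play_rows", "data": {
  "deltas": [
    [-0.077, -0.049, -0.05, 0, 0, 0.035, 0],
    [-0.154, -0.099, -0.09, 0, 0, 0.071, 0],
    [-0.23, -0.148, -0.138, 0, 0, 0.106, 0],
    [-0.307, -0.197, -0.138, 0, 0, 0.142, 0],
    [-0.384, -0.247, -0.138, 0, 0, 0.177, 0],
    [-0.46, -0.296, -0.138, 0, 0, 0.213, 0],
    [-0.537, -0.346, -0.138, 0, 0, 0.248, 0],
    [-0.614, -0.395, -0.138, 0, 0, 0.284, 0],
    [-0.69, -0.444, -0.138, 0, 0, 0.319, 0],
    [-0.767, -0.4935, -0.138, 0, 0, 0.355, 0]
  ],
  "newtons": 80
}}

```text
clock: 1.1
position: [0.5007, 0.1985, 0.3003]
tool_rot: [-3.141, -0.0, 1.997]
force: [1.3, 0.3, 0.7]
grip_width: 0.0856
finger_force: 0.0
```

```bash
python3 d.py .468 -.2365 .22 114.65
```

```text
[-0.7649 -0.4195  0.1605] [-0.0001 -0.     -0.0017] 1.1 [0.5007 0.1985 0.3003] [-1.7999e+02 -1.0000e-02  1.1444e+02] 0.0856 [1.3 0.3 0.7] 0.0
```

Request:
{"op": "play_rows", "data": {
  "deltas": [
    [-0.0765, -0.042, 0, 0, 0, 0, 0],
    [-0.153, -0.084, 0, 0, 0, 0, 0],
    [-0.2295, -0.126, 0, 0, 0, 0, 0],
    [-0.306, -0.168, 0, 0, 0, 0, 0],
    [-0.3825, -0.21, 0.03, 0, 0, 0, 0],
    [-0.459, -0.252, 0.06, 0, 0, 0, 0],
    [-0.5355, -0.294, 0.09, 0, 0, 0, 0],
    [-0.612, -0.336, 0.12, 0, 0, 0, 0],
    [-0.6885, -0.378, 0.14, 0, 0, -0.001, 0],
    [-0.765, -0.4195, 0.16, 0, 0, -0.002, 0]
  ]
}}

```text
clock: 2.1
position: [0.4681, -0.2366, 0.2196]
tool_rot: [-3.141, -0.0, 2.005]
force: [1.4, 0.3, 0.0]
grip_width: 0.0853
finger_force: 0.0
```

```bash
python3 d.py .468 -.2365 .092 114.65
```

```text
[ 1.000e-04 -0.000e+00  2.553e-01] [-0.0002 -0.0002  0.0018] 2.1 [ 0.4681 -0.2366  0.2196] [-1.7998e+02 -2.0000e-02  1.1487e+02] 0.0853 [1.4 0.3 0. ] 0.0
```

Request:
{"op": "play_rows", "data": {
  "deltas": [
    [0, 0, 0.05, 0, 0, 0, 0],
    [0, 0, 0.1, 0, 0, 0, 0],
    [0, 0, 0.15, 0, 0, 0, 0],
    [0, 0, 0.2, 0, 0, 0.001, 0],
    [0, 0, 0.23, 0, 0, 0.002, 0],
    [0, 0, 0.25, 0, 0, 0.002, 0],
    [0, 0, 0.25, 0, 0, 0.002, 0]
  ]
}}

```text
clock: 2.8
position: [0.4681, -0.2348, 0.0944]
tool_rot: [-3.14, -0.001, 2.0]
force: [0.7, -0.4, 1.0]
grip_width: 0.0856
finger_force: 0.0
```

Run:
```python
from h import *
o=observe();print(o['position'],o['force'])
s=grab_frame('side');t=grab_frame('top');np.save('side1.npy',s)
z=lambda im,x,y,w,h,k:cv2.resize(im[y:y+h,x:x+w],None,fx=k,fy=k,interpolation=cv2.INTER_CUBIC)
save(cv2.convertScaleAbs(np.hstack([z(s,260,180,120,125,3.2),z(t,300,140,120,125,3.2)]),alpha=1.5),'pics/g1.png')
```

```text
[ 0.46808792 -0.23479847  0.0943542 ] [ 0.69275651 -0.39337961  0.95191344]
```

View pics/g1.png

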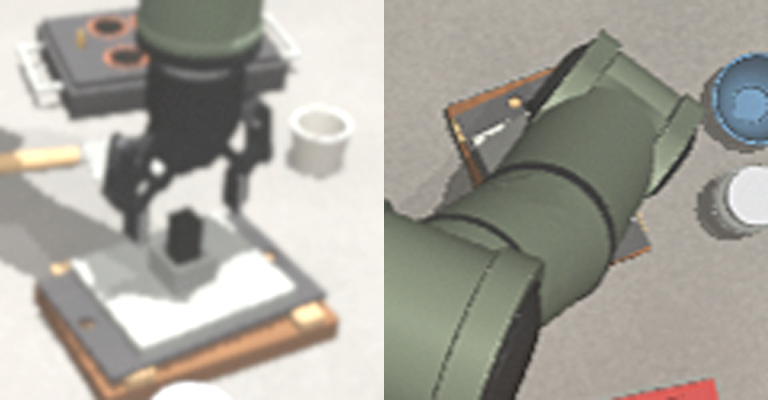

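Fingers straddle the post, which sits centrally between them. I'll go 10 mm lower and close.

Request:
{"op": "play_rows", "data": {
  "deltas": [
    [0, 0, 0.015, 0, 0, 0, 0],
    [0, 0, 0.021, 0, 0, 0, 0],
    [0, 0, 0.021, 0, 0, 0, 0.3],
    [0, 0, 0.021, 0, 0, 0, 0.6],
    [0, 0, 0.021, 0, 0, 0, 1],
    [0, 0, 0.021, 0, 0, 0, 1],
    [0, 0, 0.021, 0, 0, 0, 1],
    [0, 0, 0.021, 0, 0, 0, 1]
  ]
}}

```text
clock: 3.7
position: [0.4688, -0.235, 0.0852]
tool_rot: [3.141, 0.0, 2.0]
force: [-1.6, 1.0, 7.2]
grip_width: 0.021
finger_force: 79.4
```

```bash
python3 d.py .468 -.2365 .084 114.65; python3 d.py .468 -.2365 .084 114.65
```

```text
[-0.0021 -0.0026  0.0023] [ 0.0001  0.0001 -0.0003] 3.7 [ 0.4688 -0.235   0.0852] [1.7998e+02 1.0000e-02 1.1461e+02] 0.021 [-1.6  1.   7.2] 79.4
[-0.0021 -0.0026  0.0023] [ 0.0001  0.0001 -0.0003] 3.7 [ 0.4688 -0.235   0.0852] [1.7998e+02 1.0000e-02 1.1461e+02] 0.021 [-1.6  1.   7.2] 79.4
```

Request:
{"op": "play_rows", "data": {
  "deltas": [
    [0, 0, -0.005, 0, 0, 0, 1],
    [0, 0, -0.015, 0, 0, 0, 1],
    [0, 0, -0.035, 0, 0, 0, 1],
    [0, 0, -0.065, 0, 0, 0, 1],
    [0, 0, -0.1, 0, 0, 0, 1],
    [0, 0, -0.135, 0, 0, 0, 1],
    [0, 0, -0.17, 0, 0, 0, 1],
    [0, 0, -0.19, 0, 0, 0, 1],
    [0, 0, -0.2, 0, 0, 0, 1],
    [0, 0, -0.2, 0, 0, 0, 1]
  ]
}}

```text
clock: 4.7
position: [0.4688, -0.235, 0.1852]
tool_rot: [3.141, 0.0, 2.0]
force: [-0.9, -0.1, -5.9]
grip_width: 0.0211
finger_force: 78.7
```

```bash
python3 d.py .5005 .182 .184 101.1
```

```text
[0.7317 0.405  0.0023] [3.000e-04 1.000e-04 1.126e-01] 4.7 [ 0.4688 -0.235   0.1852] [1.7997e+02 2.0000e-02 1.1461e+02] 0.0211 [-0.9 -0.1 -5.9] 78.7
```

Request:
{"op": "play_rows", "data": {
  "deltas": [
    [0.008, 0.0044, 0, 0, 0, 0.001, 1],
    [0.03, 0.0166, 0, 0, 0, 0.005, 1],
    [0.066, 0.0366, 0, 0, 0, 0.01, 1],
    [0.11, 0.061, 0, 0, 0, 0.017, 1],
    [0.16, 0.0887, 0, 0, 0, 0.025, 1],
    [0.21, 0.1165, 0, 0, 0, 0.032, 1],
    [0.26, 0.1442, 0, 0, 0, 0.04, 1],
    [0.31, 0.172, 0, 0, 0, 0.048, 1],
    [0.36, 0.1997, 0, 0, 0, 0.055, 1],
    [0.4, 0.2219, 0, 0, 0, 0.061, 1]
  ]
}}

```text
clock: 5.7
position: [0.4858, -0.005, 0.1841]
tool_rot: [-3.14, -0.0, 1.873]
force: [0.7, -0.4, -5.6]
grip_width: 0.0209
finger_force: 78.6
```

```bash
python3 d.py .501 .183 .185 101.1
```

```text
[ 0.3499  0.1409 -0.0018] [-0.0006 -0.0002  0.0517] 5.7 [ 0.4858 -0.005   0.1841] [-1.7993e+02 -2.0000e-02  1.0731e+02] 0.0209 [ 0.7 -0.4 -5.6] 78.6
```

Request:
{"op": "play_rows", "data": {
  "deltas": [
    [0.035, 0.014, 0, 0, 0, 0.005, 1],
    [0.08, 0.032, 0, 0, 0, 0.012, 1],
    [0.13, 0.052, 0, 0, 0, 0.019, 1],
    [0.18, 0.072, 0, 0, 0, 0.027, 1],
    [0.23, 0.092, 0, 0, 0, 0.034, 1],
    [0.275, 0.11, 0, 0, 0, 0.041, 1],
    [0.31, 0.125, 0, 0, 0, 0.046, 1],
    [0.335, 0.135, 0, 0, 0, 0.049, 1],
    [0.347, 0.14, 0, 0, 0, 0.051, 1],
    [0.349, 0.1405, 0, 0, 0, 0.0515, 1]
  ]
}}

```text
clock: 6.7
position: [0.5013, 0.1807, 0.1844]
tool_rot: [-3.141, 0.0, 1.765]
force: [-0.1, -0.8, -4.1]
grip_width: 0.0208
finger_force: 78.6
```

```bash
python3 d.py .501 .183 .125 101.1
```

```text
[0.0046 0.0004 0.1189] [-0.0003  0.0002  0.0002] 6.7 [0.5013 0.1807 0.1844] [-1.7997e+02  2.0000e-02  1.0113e+02] 0.0208 [-0.1 -0.8 -4.1] 78.6
```

Request:
{"op": "play_rows", "data": {
  "deltas": [
    [0, 0, 0.01, 0, 0, 0, 1],
    [0, 0, 0.03, 0, 0, 0, 1],
    [0.001, 0, 0.06, 0, 0, 0, 1],
    [0.002, 0, 0.085, 0, 0, 0, 1],
    [0.002, 0, 0.105, 0, 0, 0, 1],
    [0.002, 0, 0.115, 0, 0, 0, 1],
    [0.002, 0, 0.118, 0, 0, 0, 1],
    [0.002, 0, 0.118, 0, 0, 0, 1]
  ]
}}

```text
clock: 7.5
position: [0.5014, 0.1814, 0.1258]
tool_rot: [3.141, 0.0, 1.764]
force: [-0.5, 0.1, -4.7]
grip_width: 0.0209
finger_force: 78.5
```

Run:
```python
from h import *
o=observe();print(o['position'],o['tool_rot'],o['force'])
s=grab_frame('side');t=grab_frame('top');np.save('side2.npy',s);np.save('top2.npy',t)
z=lambda im,x,y,w,h,k:cv2.resize(im[y:y+h,x:x+w],None,fx=k,fy=k,interpolation=cv2.INTER_CUBIC)
c=np.zeros((600,800,3),np.uint8);c[:,:480]=0
a=z(s,255,120,110,100,4);c[:400,:440]=a;b=z(t,190,130,80,110,4.5);c[:495,440:800]=b
save(cv2.convertScaleAbs(c,alpha=1.5),'pics/g2.png')
```

```text
[0.50143773 0.18142018 0.12584611] [3.14145939e+00 5.66809272e-05 1.76437014e+00] [-0.49829823  0.0957239  -4.71195579]
```

View pics/g2.png

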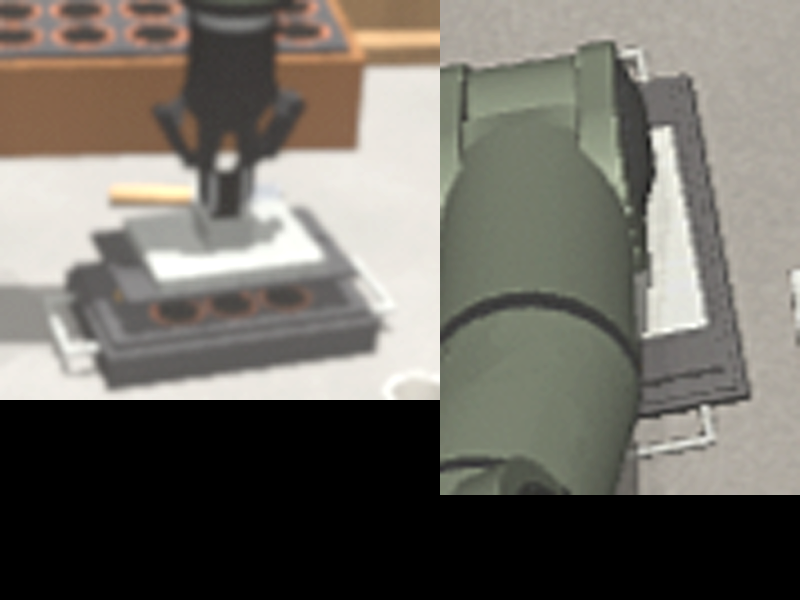

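The plate hangs level just above the base and aligned with it. The holes are hidden in both views, so I'll lower in small steps and watch the force.

Request:
{"op": "play_rows", "data": {
  "deltas": [
    [0.001, 0, 0.006, 0, 0, 0, 1],
    [0.001, 0, 0.012, 0, 0, 0, 1],
    [0.001, 0, 0.018, 0, 0, 0, 1],
    [0.001, 0, 0.022, 0, 0, 0, 1],
    [0.001, 0, 0.024, 0, 0, 0, 1],
    [0.001, 0, 0.024, 0, 0, 0, 1]
  ]
}}

```text
clock: 8.2
position: [0.5011, 0.182, 0.1136]
tool_rot: [-3.141, 0.0, 1.765]
force: [-0.4, -0.4, -4.8]
grip_width: 0.021
finger_force: 78.6
```

Request:
{"op": "play_rows", "data": {
  "deltas": [
    [0, 0, 0.003, 0, 0, 0, 1],
    [0, 0, 0.006, 0, 0, 0, 1],
    [0, 0, 0.009, 0, 0, 0, 1],
    [0, 0, 0.01, 0, 0, 0, 1]
  ]
}}

```text
clock: 8.6
position: [0.5011, 0.182, 0.1086]
tool_rot: [-3.141, 0.0, 1.765]
force: [0.8, 0.4, -4.3]
grip_width: 0.0209
finger_force: 78.6
```

Request:
{"op": "play_rows", "data": {
  "deltas": [
    [0, 0, 0.003, 0, 0, 0, 1],
    [0, 0, 0.006, 0, 0, 0, 1],
    [0, 0, 0.009, 0, 0, 0, 1],
    [0, 0, 0.01, 0, 0, 0, 1]
  ]
}}

```text
clock: 9.0
position: [0.5011, 0.182, 0.1036]
tool_rot: [-3.141, 0.0, 1.765]
force: [0.1, 0.3, -5.4]
grip_width: 0.0207
finger_force: 78.6
```

Request:
{"op": "play_rows", "data": {
  "deltas": [
    [0, 0, 0.003, 0, 0, 0, 1],
    [0, 0, 0.006, 0, 0, 0, 1],
    [0, 0, 0.009, 0, 0, 0, 1],
    [0, 0, 0.011, 0, 0, 0, 1],
    [0, 0, 0.012, 0, 0, 0, 1]
  ]
}}

```text
clock: 9.5
position: [0.5011, 0.182, 0.0977]
tool_rot: [-3.141, 0.0, 1.765]
force: [-0.1, -0.9, -5.4]
grip_width: 0.0211
finger_force: 78.6
```

Request:
{"op": "play_rows", "data": {
  "deltas": [
    [0, 0, 0.002, 0, 0, 0, 1],
    [0, 0, 0.004, 0, 0, 0, 1],
    [0, 0, 0.005, 0, 0, 0, 1],
    [0, 0, 0.005, 0, 0, 0, 1]
  ]
}}

```text
clock: 9.9
position: [0.5012, 0.182, 0.0953]
tool_rot: [3.142, 0.0, 1.765]
force: [-0.1, -0.2, -4.1]
grip_width: 0.0211
finger_force: 78.7
```

Request:
{"op": "play_rows", "data": {
  "deltas": [
    [0, 0, 0.002, 0, 0, 0, 1],
    [0, 0, 0.004, 0, 0, 0, 1],
    [0, 0, 0.004, 0, 0, 0, 1]
  ]
}}

```text
clock: 10.2
position: [0.5012, 0.1821, 0.0951]
tool_rot: [3.141, -0.001, 1.764]
force: [-14.2, -2.7, 40.8]
grip_width: 0.0208
finger_force: 85.1
```

Request:
{"op": "play_rows", "data": {
  "deltas": [
    [0, 0, -0.003, 0, 0, 0, 1],
    [0, 0, -0.003, 0, 0, 0, 1],
    [0, 0, -0.003, 0, 0, 0, 0.6],
    [0, 0, -0.003, 0, 0, 0, 0.3],
    [0, 0, -0.003, 0, 0, 0, 0],
    [0, 0, -0.003, 0, 0, 0, 0],
    [0, 0, -0.003, 0, 0, 0, 0],
    [0, 0, -0.003, 0, 0, 0, 0]
  ]
}}

```text
clock: 11.0
position: [0.5012, 0.182, 0.0948]
tool_rot: [-3.142, 0.0, 1.765]
force: [-0.2, 0.8, -0.2]
grip_width: 0.0855
finger_force: 0.0
```

Run:
```python
from h import *
o=observe();print(o['position'],o['tool_rot'],o['force'],o['grip_width'])
s=grab_frame('side');np.save('side3.npy',s)
z=lambda im,x,y,w,h,k:cv2.resize(im[y:y+h,x:x+w],None,fx=k,fy=k,interpolation=cv2.INTER_CUBIC)
save(cv2.convertScaleAbs(z(s,260,145,100,75,7),alpha=1.9),'pics/g3.png')
```

```text
[0.50115379 0.18203972 0.09476193] [-3.14150906e+00  1.22251173e-05  1.76461587e+00] [-0.15835693  0.84100834 -0.24626367] 0.08549053932076017
```

View pics/g3.png

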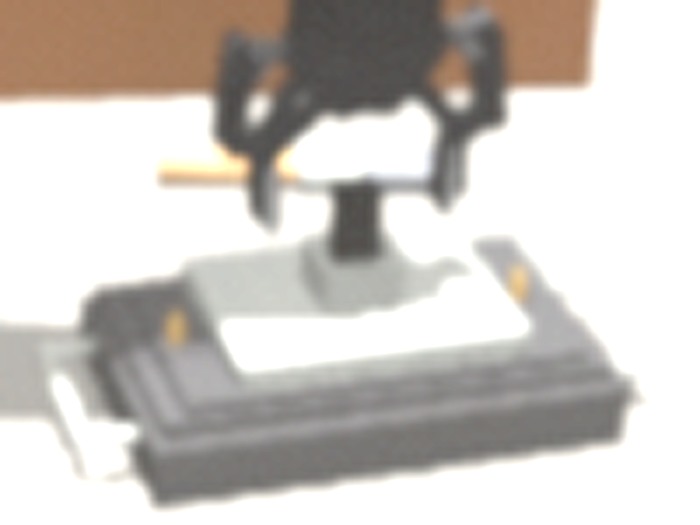

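Both brass pins stand up through the plate holes (crop (175,328) and (518,283)), the plate is flush and the cover is nested. Now the collar.

Request:
{"op": "play_rows", "data": {
  "deltas": [
    [0, 0, 0.006, 0, 0, 0, 0],
    [0, 0, 0.016, 0, 0, 0, 0],
    [0, 0, 0.028, 0, 0, 0, 0],
    [0, 0, 0.04, 0, 0, 0, 0],
    [0, 0, 0.048, 0, 0, 0, 0],
    [0, 0, 0.052, 0, 0, 0, 0],
    [0, 0, 0.052, 0, 0, 0, 0]
  ],
  "newtons": 40
}}

```text
clock: 11.75
position: [0.5011, 0.1819, 0.0685]
tool_rot: [-3.141, 0.0, 1.765]
force: [0.3, 0.2, 0.2]
grip_width: 0.0854
finger_force: 0.0
```

Request:
{"op": "play_rows", "data": {
  "deltas": [
    [0, 0, 0, 0, 0, 0, 0.2],
    [0, 0, 0, 0, 0, 0, 0.35],
    [0, 0, 0, 0, 0, 0, 0.5],
    [0, 0, 0, 0, 0, 0, 0.7],
    [0, 0, 0, 0, 0, 0, 0.7],
    [0, 0, 0, 0, 0, 0, 0.7]
  ]
}}

```text
clock: 12.35
position: [0.5013, 0.1821, 0.0691]
tool_rot: [3.141, -0.0, 1.765]
force: [-0.8, -0.2, 4.8]
grip_width: 0.0413
finger_force: 40.8
```

Request:
{"op": "play_rows", "data": {
  "deltas": [
    [0, 0, -0.004, 0, 0, 0, 0.7],
    [0, 0, -0.01, 0, 0, 0, 0.7],
    [0, 0, -0.02, 0, 0, 0, 0.7],
    [0, 0, -0.032, 0, 0, 0, 0.7],
    [0, 0, -0.046, 0, 0, 0, 0.7],
    [0, 0, -0.06, 0, 0, 0, 0.7],
    [0, 0, -0.075, 0, 0, 0, 0.7],
    [0, 0, -0.09, 0, 0, 0, 0.7],
    [0, 0, -0.105, 0, 0, 0, 0.7],
    [0, 0, -0.12, 0, 0, 0, 0.7]
  ]
}}

```text
clock: 13.35
position: [0.5012, 0.1821, 0.1295]
tool_rot: [3.141, -0.0, 1.765]
force: [-0.4, 0.1, -1.3]
grip_width: 0.0412
finger_force: 40.9
```

Request:
{"op": "play_rows", "data": {
  "deltas": [
    [0, 0, -0.02, 0, 0, 0, 0.7],
    [0, 0, -0.04, 0, 0, 0, 0.7],
    [0, 0, -0.06, 0, 0, 0, 0.7],
    [0, 0, -0.08, 0, 0, 0, 0.7],
    [0, 0, -0.092, 0, 0, 0, 0.7],
    [0, 0, -0.098, 0, 0, 0, 0.7],
    [0, 0, -0.1, 0, 0, 0, 0.7],
    [0, 0, -0.1, 0, 0, 0, 0.7],
    [0, 0, -0.1, 0, 0, 0, 0.7],
    [0, 0, -0.1, 0, 0, 0, 0.7]
  ]
}}

```text
clock: 14.35
position: [0.5011, 0.1819, 0.1785]
tool_rot: [-3.141, 0.0, 1.765]
force: [0.8, -0.6, -1.2]
grip_width: 0.0413
finger_force: 40.9
```

Run:
```python
from h import *
o=observe();print(o['position'],o['tool_rot'],o['force'],o['grip_width'],o['clock'])
s=grab_frame('side')
z=lambda im,x,y,w,h,k:cv2.resize(im[y:y+h,x:x+w],None,fx=k,fy=k,interpolation=cv2.INTER_CUBIC)
save(cv2.convertScaleAbs(z(s,250,100,120,120,5)[:600],alpha=1.7),'pics/g4.png')
```

```text
[0.50109933 0.18192547 0.17852239] [-3.14116605e+00  2.19426961e-04  1.76451964e+00] [ 0.75400391 -0.60663984 -1.24376329] 0.04133435845925158 14.35
```

View pics/g4.png

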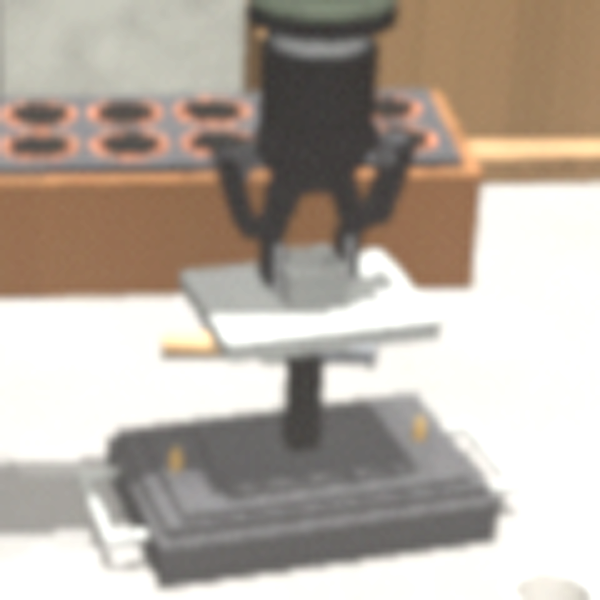

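The cover is held level above the post, at about (310,300) in the crop. The plate is still flush with both pins showing.

```bash
python3 -c "
from workcell import *
print(job_done())"
```

```text
the job is handed in; nothing more can be done
None
```

I handed the job in at about 14.4 s: the plate sits flush on both pins and the cover is held still and level, with its rim about 33 mm above the top of the post; the judge's verdict was not shown.

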